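Clamp the jaw insert with the swing strap and cam lever

ROBOT

A 7-joint arm with a two-finger parallel gripper is mounted at the origin on a cart in front of the work surface, level with it; the furniture and walls round the work are solid. World frame = base frame: x ahead of the robot, y to its left, z up, the work surface at z = 0. Lengths are in m, angles in rad, forces in N, time in s.
With the tool pointing down it reaches from about 0.35 to 0.9 m from the base axis. Payload 7.2 kg.
Tool frame: the origin (TCP) lies midway between the tips of the shut fingers; the grasp point (between the pads) lies 19 mm behind it; z points along the fingers, y is the line along which they close (so a half turn about z gives the same grasp; the last joint's range is limited). The gripper opens to 88 mm and grips with 3 to 60 N. Pads are 20 mm wide; open, the fingers measure 115 mm over their backs; the gripper's body (75 mm by 178 mm) begins 61 mm behind the grasp point.
Start: joints at [-1.192, 0.411, -0.013, 1.596, 0.006, 1.134, -0.082], TCP at [0.27, 0.564, 0.223] pointing down, gripper open.
Joint ranges: [-2.95, 2.95], [-0.29, 1.99], [-1.47, 1.44], [0.14, 2.54], [-1.03, 4.17], [0.13, 1.85], [-2.86, 2.86]. Speed limits (rad/s): [2.39, 2.39, 3.01, 3.01, 3.14, 3.14, 3.14].

INTERFACE

Orientations are given as a unit quaternion [x, y, z, w].
In Python, from workcell import * gives the robot as it stands. The module is installed in compiled form; this text tells all that it offers.
- The arm moves only by the tool drive_tool, never from a script. Its argument "plan" is a list of rows, each a list of 2 entries, a list of its own where there are three numbers: the shift along the world's x, y, z in mm, then the turn about the world's z in rad. A call has exactly 5 rows; each row shifts and turns the commanded pose from where the row before left it; what a row does not reach is not made up. A row lasts 1/10 s, in which the tool goes at most 50 mm and 8.59 degrees, less where a joint would pass 70% of its speed; a pose out of reach is approached as far as the arm can. A call is refused whole if a number of a shift passes 50 or a number of a turn 0.15, either way. A call with a gripper value outside its range is refused whole. "claw" is the closure, from 0 (fully open) to 1 (shut), set as the call begins (left out, the last holds). The fingers move at their own pace and stop on an object; the grip force is fixed at half the most. Time passes only in rows, so rows that do not move let the fingers close, or fill a call up. It gives the time, the measured TCP pose, the force, the opening and the grip force at its end, in the units of the state.
- state(): the state, without advancing time (a new reading comes with each control period).
- grab_frame(name): name is "side" or "top"; returns a dict with "pixels" (420x560x3 uint8, red, green, blue), "fx", "fy", "cx", "cy" (pixels), "k1" (the pictures are not rectified: a ray, as slopes to the right and down, at radius r is drawn at 1 + k1 r^2 times it, then the intrinsics apply), "cam_to_world" (4x4, takes a point from camera to world coordinates). Camera axes: x right, y down, z forward; pixel columns grow to the right and rows downward; lengths in m; the calibration is good to about 2 mm. A picture is of the moment at which its call begins. There is no depth.
- close_job(): hands the job in; it is judged then, once.
Trained networks look in the newest picture that a camera, given by its name, has taken for a name from the list of things; names that differ only in an ending like _2 or _b are one class to them, and where a whole thing is asked for, a point or a joint stands for the part that bears it (a point fixed in the world has none). Each returns a list of dicts, best first, with "score" (0 to 1); they miss things now and then, are a little off and sometimes report something else, mostly with a low value. They report only what shows in the picture. A call takes as long as a camera call. They do not tell look-alikes from the thing itself.
- recognise(camera, query): "position" ([column, row] in pixels, amid what is visible of it).
The state is a dict: "t": time; "joint_pos": joint angles; "qvel": joint speeds; "effort": joint torques, N m; "tool_pos": TCP position; "tcp_rot": TCP orientation; "wrist_force": force on the tool from outside, world axes, zero at the start; "ft_torque": the same for the moment, N m; "finger_gap": opening from 0.0 (shut) to 1.0 (fully open); "grasp_force": force on a finger pad.
Only numpy, scipy, OpenCV 4.12 (cv2) and the standard library are available. Lean on these libraries where they do the work, as an engineer would, in place of code of your own. Each camera call takes 0.05 s, during which the arm holds its last target. There are 200 camera calls.

TASK

Clamp the jaw insert that lies in the nest of the blue fixture: push the steel clamp strap round with a finger until it rests on its stop, over the insert, and only then push the red-handled cam lever fully down. Do not pick anything up; leave the insert in its nest and the other things on the desk where they are.

Things in the scene. Friction and masses are not known exactly. Their poses are not given: they have to be found in the camera images.
- fixture: Blue steel plate fixed to the desk, 116 x 190 mm and 12 mm thick, turned by its yaw. Origin: on the desk under the vertical clamp post, which is the axis on which the strap swings. In its frame the plate spans x -58 to 58 mm and y -135 to 55 mm; the nest (aluminium lips 8 mm above the plate) is centred at x 0, y -80 mm. z up.
- strap (a joint): Angle of the clamp strap about the vertical post, rad. 0 = strap over the nest, along the fixture's -y axis, against its stop (the range ends there). It grows as the strap is swung off clockwise seen from above: at 1.57 it points along the fixture's -x axis. End of range 1.75. It moves freely with slight friction (about 1.5 N at the tip) and stays where it is left.
- strap_tip (a point): Point on the strap's centre line, on its top face, 85 mm from the post axis, 60 mm above the desk. The strap is a grey steel bar 22 mm wide and 14 mm thick (46 to 60 mm above the desk) that ends 95 mm from the post axis; a short rubber-footed pad hangs under it 80 mm from the axis, its foot 35 mm above the desk with the lever raised. The point's frame: -y points outward along the strap, x across it, z up. To close the strap, push it on its -x side, toward its +x.
- cam_lever (a joint): Angle of the cam lever, rad. 0 = raised, standing 70 degrees above the level and leaning backward (away from the strap's tip); 1.2 = fully down, level, pointing straight back from the strap's tip (end of range). It moves in the strap's upright plane, with friction only (about 2 N at its end, 3 N over the last few degrees as the pad clamps), and stays where it is left. It presses the pad down.
- lever_hinge (a point): Axis of the cam lever, carried on the strap's rear end: 26 mm behind the post axis (opposite to the tip) and 66 mm above the desk. It goes round with the strap. Its frame turns with the lever.
- lever_end (a point): Centre of the round end of the lever's red handle, 78 mm from lever_hinge along the lever. The handle is a round bar 18 mm in diameter, covering the lever from 39 to 87 mm from lever_hinge. With the lever raised it is about 139 mm above the desk, with the lever down about 67 mm. Push it from its front or upper side (the side of the strap's tip), backward and down in an arc about lever_hinge.
- pad: The clamp pad under the strap, 80 mm from the post axis: steel stem with a black rubber foot 16 mm in diameter. Origin: centre of the foot underside. The cam lever moves it down by up to 5.8 mm, and with the strap over the nest it then presses the insert down.
- jaw_insert_1: Dark steel jaw insert, serrated on top, 64 x 28 x 19 mm, lying loose in the nest; its top is 30 to 31 mm above the desk. Origin: centre of its underside.
- jaw_insert_2: A second insert like it, lying on the desk to the right of the fixture; not to be moved. Origin: centre of its underside.
- roller: Bright steel roller, 20 mm diameter, 60 mm tall, standing on the desk at the right; not to be moved. Origin: centre of its underside.
- weight: Brass check weight with a knob, 38 mm diameter, 60 mm tall, on the desk at the right; not to be moved. Origin: centre of its underside.
- micrometer: Micrometer with a green frame, 47 x 136 x 16 mm, lying on the desk at the left; not to be moved. Origin: centre of its underside.
- specimen_box: Grey parts box with a clear lid, 91 x 130 x 37 mm, on the desk at the left; not to be moved. Origin: centre of its underside.
There are look-alikes about, which are no part of the job. What is shaped like the jaw_insert_1 but orange or turquoise is not meant.

How it is judged:
On the way, in this order (a step that is already met when the one before it is completed fails the run):
1. the strap is swung over the insert, onto its stop, with the cam lever still up (value of joint strap below 0.08 rad and value of joint cam_lever below 0.5 rad), for 0.2 s.
2. the cam lever is pushed down (value of joint cam_lever above 1.08 rad and value of joint strap below 0.1 rad), for 0.2 s.
At the end, for the whole second after the job is handed in: Strap within 0.1 rad of its stop, cam lever at 1.08 rad or more (within 7 degrees of fully down), the pad pressing on the insert with more than 1.5 N, the insert at rest within 6 mm of where it lay (all of step 2 and contact force between pad and jaw_insert_1 above 1.5 N and distance of jaw_insert_1 from where it was at the start of the episode below 0.006 m and linear speed of jaw_insert_1 below 0.02 m/s); the robot touches nothing.
It fails at once if the cam lever is pushed down while the strap is not yet over the insert (value of joint cam_lever above 0.6 rad and value of joint strap above 0.15 rad).
It fails at once if the insert is lifted or pushed out of its nest (moved more than 8 mm) (distance of jaw_insert_1 from where it was at the start of the episode above 0.008 m).
It fails at once if another thing on the desk is moved by more than 20 mm (distance of any of jaw_insert_2, roller, weight, micrometer, specimen_box from where it was at the start of the episode above 0.02 m).
It also fails if it takes over 48 s, if anything falls off the work surface, if the arm or the gripper's body presses on something with over 40 N, if the wrist force passes 120 N, or if a joint passes its speed limit or range.

## Working session

There is one attempt and no reset: what is moved stays moved. The work goes in short steps, Python scripts to look and compute and a tool call to move; the robot and the scene stay as the last step left them, time stands still between calls to the robot, and variables do not carry over. Pictures are saved under pics/ and viewed, at most 10 in all, crops included, and the job is handed in when it is done.

Besides the shell and the picture viewer there is one more tool, called in YAML: its name, and indented under it one key for each argument. drive_tool: Moves the arm, as the interface text tells. Its arguments: {"type":"object","properties":{"plan":{"type":"array","items":{"type":"array"}},"claw":{"type":"number"}},"required":["plan"]}

```bash
mkdir -p pics; cat > h.py <<'E'
from workcell import *
import numpy as np, cv2
def pix2world(f,px,z):
    d=np.array([(px[0]-f["cx"])/f["fx"],(px[1]-f["cy"])/f["fy"]]); u=d.copy()
    for _ in range(20): u=d/(1+f["k1"]*(u@u))
    T=np.array(f["cam_to_world"]); r=T[:3,:3]@np.array([u[0],u[1],1]); o=T[:3,3]
    return o+r*(z-o[2])/r[2]
def world2pix(f,p):
    T=np.array(f["cam_to_world"]); c=T[:3,:3].T@(np.array(p)-T[:3,3]); u=c[:2]/c[2]
    u=u*(1+f["k1"]*(u@u)); return np.array([u[0]*f["fx"]+f["cx"],u[1]*f["fy"]+f["cy"]])
def save(f,n): cv2.imwrite("pics/"+n+".png",cv2.cvtColor(f["pixels"],cv2.COLOR_RGB2BGR))
E
python3 - <<'E'
from h import *
Z=dict(fixture=.012,strap=.06,strap_tip=.06,lever_hinge=.066,lever_end=.139,jaw_insert_1=.03)
for c in ("top","side"):
    f=grab_frame(c); save(f,c+"0"); print(c,np.round(np.array(f["cam_to_world"])[:3,3],3))
    for q in Z:
        for r in recognise(c,q)[:3]: print(q,np.round(r["position"]),round(r["score"],2),np.round(pix2world(f,r["position"],Z[q]),3))
s=state();print(s["t"],s["tool_pos"],s["tcp_rot"],s["wrist_force"])
E
```

```text
top [0.333 0.244 1.141]
fixture [274. 202.] 0.68 [0.52  0.243 0.012]
strap [261. 197.] 0.93 [0.526 0.276 0.06 ]
strap_tip [261. 199.] 0.75 [0.52  0.278 0.06 ]
strap_tip [259. 178.] 0.23 [0.581 0.282 0.06 ]
lever_hinge [263. 198.] 0.62 [0.522 0.273 0.066]
lever_hinge [256. 177.] 0.47 [0.581 0.29  0.066]
lever_end [256. 175.] 0.44 [0.568 0.286 0.139]
jaw_insert_1 [220. 252.] 0.65 [0.38  0.395 0.03 ]
jaw_insert_1 [287. 205.] 0.56 [0.506 0.205 0.03 ]
jaw_insert_1 [175. 268.] 0.47 [0.34  0.518 0.03 ]
side [0.86  0.838 0.903]
fixture [271. 246.] 0.94 [0.511 0.251 0.012]
strap [273. 238.] 0.55 [0.515 0.266 0.06 ]
strap_tip [274. 243.] 0.71 [0.519 0.279 0.06 ]
lever_hinge [255. 242.] 0.5 [0.558 0.255 0.066]
lever_end [259. 242.] 0.51 [0.577 0.312 0.139]
jaw_insert_1 [234. 182.] 0.77 [0.483 0.02  0.03 ]
jaw_insert_1 [260. 229.] 0.72 [0.514 0.203 0.03 ]
jaw_insert_1 [351. 260.] 0.6 [0.385 0.406 0.03 ]
0.7 [0.27006141 0.56367132 0.22270764] [2.21522749e-01 9.75155201e-01 7.38939494e-05 2.43827959e-05] [ 0.17434665 -0.02529221  0.24541828]
```

```bash
python3 - <<'E'
import cv2,numpy as np
a=cv2.imread("pics/top0.png")[120:300,160:400]; b=cv2.imread("pics/side0.png")[150:330,180:420]
cv2.imwrite("pics/c0.png",np.vstack([cv2.resize(a,(800,600))[:, :]])); cv2.imwrite("pics/c1.png",cv2.resize(b,(800,600),interpolation=cv2.INTER_CUBIC))
E
```

```text
(no output)
```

View pics/c0.png

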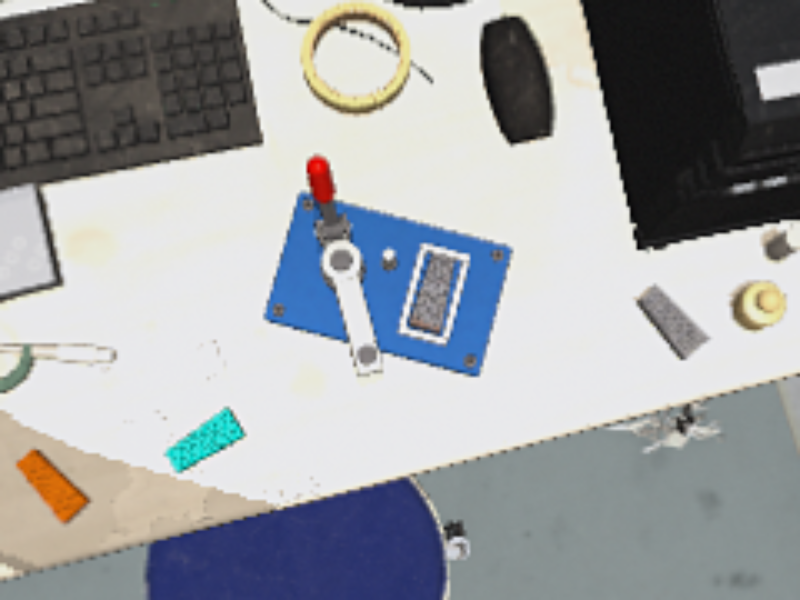

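View pics/c1.png

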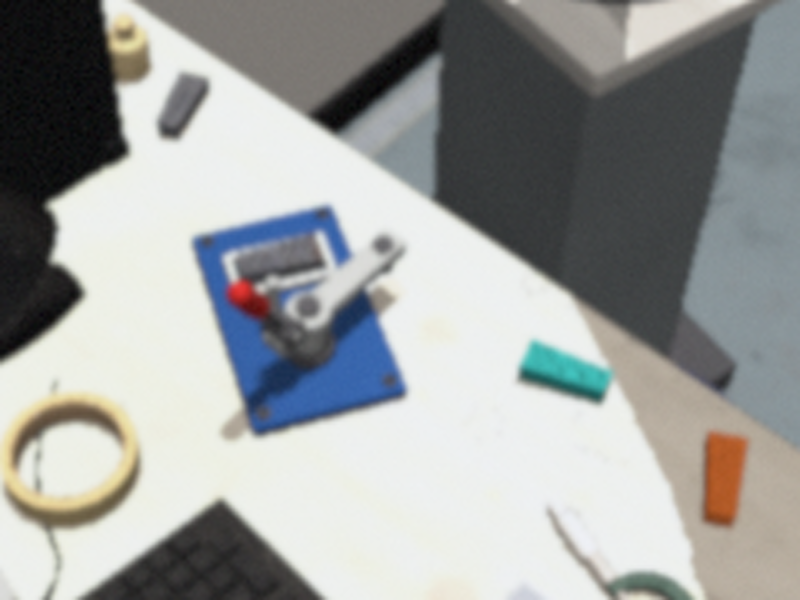

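View pics/top0.png

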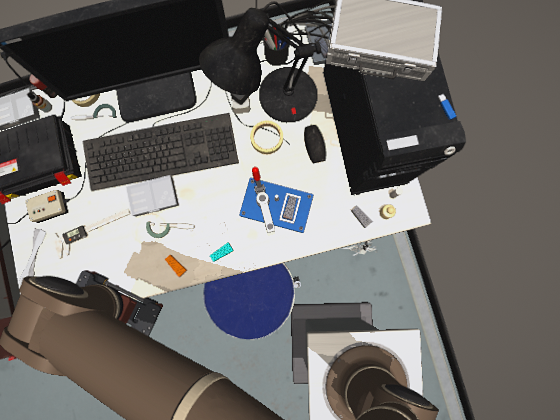

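The top view shows the post at about (263,199), the strap foot end at about (270,226), the nest to its right at about (290,207), and the raised red handle at about (256,175). The side view agrees. Next I compute the fixture pose from the plate corners and the post.

```bash
python3 - <<'E'
from h import *
f=grab_frame("top"); g=grab_frame("side")
def fit(f,org,scale):
    im=cv2.cvtColor(f["pixels"],cv2.COLOR_RGB2HSV); m=cv2.inRange(im,(100,120,90),(116,255,255))
    m[:,:]*= 1
    n,l,st,ce=cv2.connectedComponentsWithStats(m); 
    k=l[int(org[1]),int(org[0])]; print("lab",k,st[k])
    c=cv2.findContours((l==k).astype(np.uint8),cv2.RETR_EXTERNAL,2)[0][0].reshape(-1,2)
    w=np.array([pix2world(f,p,.012)[:2] for p in c]).astype(np.float32)
    r=cv2.minAreaRect(w*1000); print(r); return r
for F,p in((f,(300,215)),(g,(180+330*.3,150+370*.3))):
    (cx,cy),(w,h),a=fit(F,p,1)
    # long side direction
    a=np.radians(a if w>h else a+90); d=np.array([np.cos(a),np.sin(a)]); 
    if d[1]<0:d=-d
    yaw=np.arctan2(d[1],d[0])-np.pi/2
    org=np.array([cx,cy])+40*d; print("yaw",yaw,"origin",org)
print("post top(z.065)",pix2world(f,(262.6,198.6),.065),"pad bolt",pix2world(f,(270.1,226.2),.06),"end handle",pix2world(f,(255.5,169),.139))
print("side post",pix2world(g,(180+308*.3,150+305*.3),.065),"bolt",pix2world(g,(180+385*.3,150+243*.3),.06))
E
```

```text
lab 5 [ 260  181   53   52 1135]
((507.1856384277344, 221.6127471923828), (155.71536254882812, 114.05459594726562), 73.63533782958984)
yaw -0.2856172358502185 origin [518.45562784 259.99226437]
lab 2 [ 239  214   62   65 1289]
((513.3333740234375, 241.34542846679688), (185.48690795898438, 109.98800659179688), 73.60363006591797)
yaw -0.2861706407247371 origin [524.62460112 279.7187029 ]
post top(z.065) [0.52085325 0.27309111 0.065     ] pad bolt [0.44574109 0.25446069 0.06      ] end handle [0.5848853 0.2877352 0.139    ]
side post [0.52258959 0.2773948  0.065     ] bolt [0.44243527 0.25747766 0.06      ]
```

drive_tool:
  plan:
    - [[17, -27, 0], 0.04]
    - [[17, -27, 0], 0.04]
    - [[17, -27, 0], 0.04]
    - [[17, -27, 0], 0.04]
    - [[17, -27, 0], 0]
  claw: 1

```text
t: 1.3
tool_pos: [0.3557, 0.4276, 0.2228]
tcp_rot: [0.142, 0.99, 0.0, 0.0]
wrist_force: [0.2, -0.4, 1.1]
finger_gap: 0.584
grasp_force: 0.0
```

drive_tool:
  plan:
    - [[17, -27, 0], 0]
    - [[17, -27, 0], 0]
    - [[17, -26, 0], 0]
    - [[17, -26, 0], 0]
    - [[17, -26, 0], 0]

```text
t: 1.8
tool_pos: [0.4407, 0.2955, 0.2229]
tcp_rot: [0.143, 0.99, 0.0, 0.0]
wrist_force: [-0.5, 0.3, -0.7]
finger_gap: 0.129
grasp_force: 0.0
```

drive_tool:
  plan:
    - [[0, 0, -40], 0]
    - [[0, 0, -40], 0]
    - [[0, 0, -30], 0]
    - [[0, 0, 0], 0]
    - [[0, 0, 0], 0]

```text
t: 2.3
tool_pos: [0.4402, 0.2967, 0.1131]
tcp_rot: [0.143, 0.99, -0.0, -0.0]
wrist_force: [1.0, 0.1, 1.3]
finger_gap: 0.003
grasp_force: 0.0
```

```bash
python3 - <<'E'
from h import *
f=grab_frame("top"); g=grab_frame("side")
a=f["pixels"][150:270,200:360]; b=g["pixels"][180:300,220:380]
i=np.hstack([cv2.resize(x,(400,300),interpolation=2) for x in(a,b)]); cv2.imwrite("pics/s1.png",i[:,:,::-1])
s=state();print(s["t"],s["tool_pos"],s["tcp_rot"],s["wrist_force"],s["finger_gap"])
E
```

```text
2.4 [0.44107307 0.2974565  0.11444945] [1.42906008e-01 9.89735324e-01 1.01046530e-03 9.17042760e-04] [-1.46982959  0.20957784  0.57798321] 0.005533482995913664
```

View pics/s1.png

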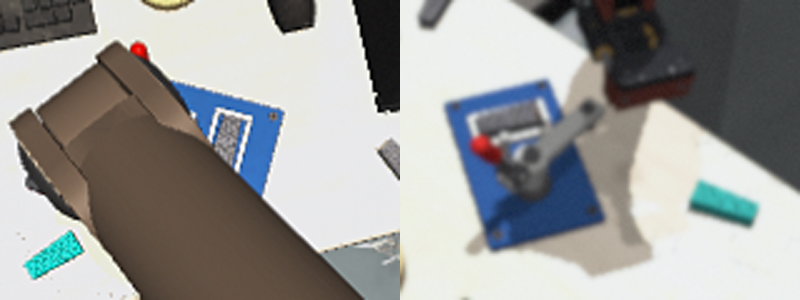

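```bash
python3 - <<'E'
from h import *
g=grab_frame("side"); b=g["pixels"][150:300,230:430].copy(); b=cv2.resize(b,(800,600),interpolation=2)
for p in ([.441,.2975,.1145],[.441,.2975,.1945],[.441,.2975,.042],[.523,.276,.065],[.445,.256,.06]):
    u=world2pix(g,p); print(u); cv2.circle(b,tuple(int(v) for v in (u-[230,150])*4),5,(0,255,0),2)
cv2.imwrite("pics/s2.png",b[:,:,::-1])
E
```

```text
[306.2185102  218.30040973]
[307.32651055 194.27802094]
[305.31486404 237.83441362]
[271.93125617 241.18940266]
[294.29564893 222.96848804]
```

View pics/s2.png

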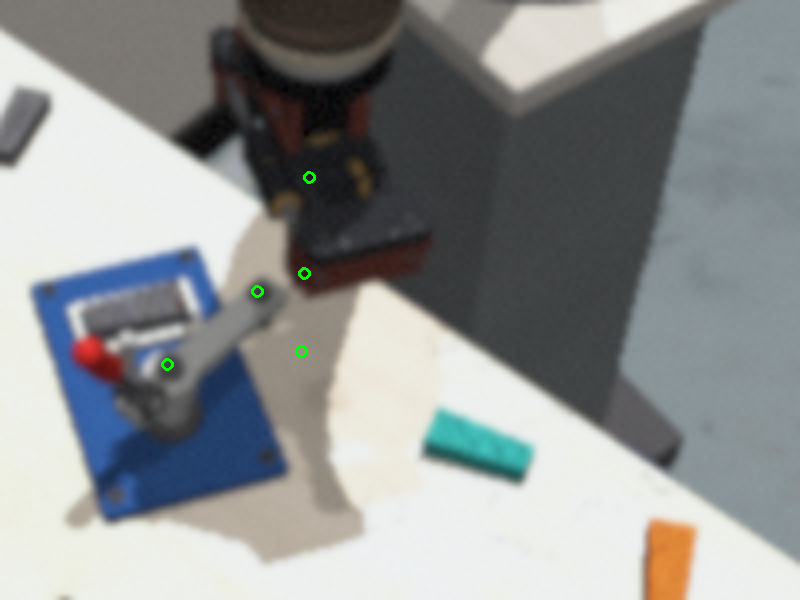

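The TCP projects just beside the strap tip at (306,218), with the gripper's body hiding the fingers, so this matches the measured geometry. I'll lower the tool and sweep the arc.

drive_tool:
  plan:
    - [[0, 0, -30], 0]
    - [[0, 0, -30], 0]
    - [[0, 0, -12], 0]
    - [[0, 0, 0], 0]
    - [[0, -9, 0], 0]

```text
t: 2.95
tool_pos: [0.4407, 0.2891, 0.0419]
tcp_rot: [0.142, 0.99, 0.001, 0.001]
wrist_force: [-0.1, -0.1, 0.5]
finger_gap: 0.004
grasp_force: 0.0
```

drive_tool:
  plan:
    - [[0, -10, 0], 0]
    - [[1, -10, 0], 0]
    - [[1, -11, 0], 0]
    - [[4, -10, 0], 0]
    - [[4, -10, 0], 0]

```text
t: 3.45
tool_pos: [0.4504, 0.2357, 0.041]
tcp_rot: [0.143, 0.99, 0.0, 0.0]
wrist_force: [0.1, 1.6, 0.0]
finger_gap: 0.01
grasp_force: 0.8
```

Contact made (about 1.6 N, as expected).

drive_tool:
  plan:
    - [[6, -9, 0], 0]
    - [[7, -8, 0], 0]
    - [[7, -7, 0], 0]
    - [[5, -4, 0], 0]
    - [[0, 0, 0], 0]

```text
t: 3.95
tool_pos: [0.4759, 0.2075, 0.0405]
tcp_rot: [0.144, 0.99, -0.0, 0.0]
wrist_force: [0.0, -0.7, 0.0]
finger_gap: 0.005
grasp_force: 0.0
```

```bash
python3 - <<'E'
from h import *
f=grab_frame("top"); g=grab_frame("side")
a=f["pixels"][150:270,200:360]; b=g["pixels"][180:300,220:380]
i=np.hstack([cv2.resize(x,(400,300),interpolation=2) for x in(a,b)]); cv2.imwrite("pics/s3.png",i[:,:,::-1])
s=state();print(s["t"],s["tool_pos"],s["wrist_force"])
E
```

```text
4.05 [0.47508721 0.20832526 0.04046664] [-0.65985777 -0.37612542 -0.00524489]
```

View pics/s3.png

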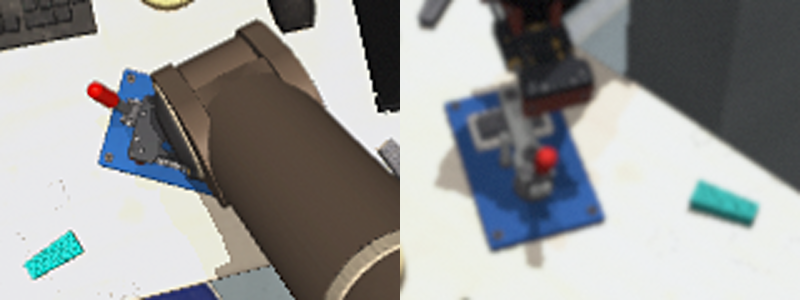

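The strap is almost over the nest. I'll push along the fixture's +x until the force rises.

drive_tool:
  plan:
    - [[3, -1, 0], 0]
    - [[2, -1, 0], 0]
    - [[2, 0, 0], 0]
    - [[2, -1, 0], 0]
    - [[0, 0, 0], 0]

```text
t: 4.55
tool_pos: [0.4797, 0.2067, 0.0404]
tcp_rot: [0.142, 0.99, -0.001, -0.004]
wrist_force: [-15.0, 2.6, 10.3]
finger_gap: 0.005
grasp_force: 7.2
```

Firm contact at the stop, and the geometry gives an offset of 22 mm as it should. I'll hold, back off, rise and go above the post.

drive_tool:
  plan:
    - [[0, 0, 0], 0]
    - [[0, 0, 0], 0]
    - [[-10, 3, 0], 0]
    - [[-12, 3, 0], 0]
    - [[0, 0, 20], 0]

```text
t: 5.05
tool_pos: [0.4589, 0.2115, 0.0589]
tcp_rot: [0.142, 0.99, -0.001, -0.002]
wrist_force: [0.2, 0.3, -0.3]
finger_gap: 0.01
grasp_force: 0.0
```

drive_tool:
  plan:
    - [[0, 0, 40], 0]
    - [[0, 0, 40], 0]
    - [[0, 0, 40], 0]
    - [[0, 0, 20], 0]
    - [[0, 0, 0], 0]

```text
t: 5.55
tool_pos: [0.4635, 0.2126, 0.2038]
tcp_rot: [0.143, 0.99, 0.002, 0.003]
wrist_force: [-1.4, -0.2, 0.8]
finger_gap: 0.005
grasp_force: 0.0
```

```bash
python3 - <<'E'
from h import *
f=grab_frame("top"); g=grab_frame("side")
a=f["pixels"][150:270,200:360]; b=g["pixels"][180:300,220:380]
i=np.hstack([cv2.resize(x,(400,300),interpolation=2) for x in(a,b)]); cv2.imwrite("pics/s4.png",i[:,:,::-1])
s=state();print(s["t"],s["tool_pos"],s["wrist_force"])
for F in(f,g):
    h=cv2.cvtColor(F["pixels"],cv2.COLOR_RGB2HSV); m=cv2.inRange(h,(0,180,120),(6,255,255))|cv2.inRange(h,(175,180,120),(180,255,255))
    m[:150]=0;m[280:]=0;m[:,:200]=0;m[:,340:]=0
    y,x=np.nonzero(m); c=(x.mean(),y.mean()); print(c,pix2world(F,c,.125))
y=np.array([.2817,.9595]); P=np.array([.523,.276]); print("expect handle mid",P+y*(.026+.063*.342))
E
```

```text
5.65 [0.46178463 0.21171266 0.20051187] [-0.53676348 -0.05240627  0.70488083]
(np.float64(240.27941176470588), np.float64(188.16176470588235)) [0.53888419 0.32824993 0.125     ]
(np.float64(279.1388888888889), np.float64(242.30555555555554)) [0.53582986 0.3276335  0.125     ]
expect handle mid [0.53639371 0.32162039]
```

View pics/s4.png

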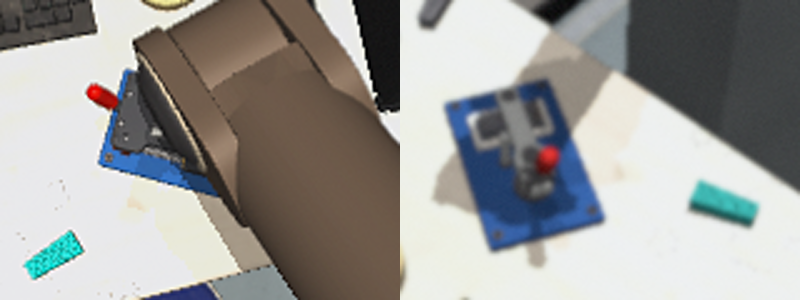

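The strap lies across the nest at side crop (515,110), the lever is still up at (545,158), and the handle position matches the closed-strap prediction. Now the lever: go in front of it, then push.

drive_tool:
  plan:
    - [[21, 23, 0], 0]
    - [[21, 23, 0], 0]
    - [[20, 23, 0], 0]
    - [[0, 0, -40], 0]
    - [[0, 0, -40], 0]

```text
t: 6.15
tool_pos: [0.524, 0.2813, 0.1182]
tcp_rot: [0.142, 0.99, -0.0, 0.0]
wrist_force: [0.4, -0.7, -1.5]
finger_gap: 0.008
grasp_force: 0.0
```

drive_tool:
  plan:
    - [[0, 0, -5], 0]
    - [[3, 9, 0], 0]
    - [[3, 10, 0], 0]
    - [[2, 7, 0], 0]
    - [[2, 6, 0], 0]

```text
t: 6.65
tool_pos: [0.5345, 0.3134, 0.1169]
tcp_rot: [0.143, 0.99, 0.0, 0.001]
wrist_force: [-1.0, -2.6, -0.7]
finger_gap: 0.002
grasp_force: 1.2
```

drive_tool:
  plan:
    - [[2, 6, -3], 0]
    - [[2, 6, -4], 0]
    - [[1, 5, -5], 0]
    - [[1, 4, -5], 0]
    - [[1, 3, -5], 0]

```text
t: 7.15
tool_pos: [0.5418, 0.3378, 0.0937]
tcp_rot: [0.143, 0.99, 0.001, 0.001]
wrist_force: [1.5, 0.5, 3.2]
finger_gap: 0.009
grasp_force: 1.6
```

drive_tool:
  plan:
    - [[1, 3, -5], 0]
    - [[1, 3, -5], 0]
    - [[1, 3, -5], 0]
    - [[1, 2, -4], 0]
    - [[0, 0, 0], 0]

```text
t: 7.65
tool_pos: [0.5443, 0.3452, 0.0752]
tcp_rot: [0.143, 0.99, -0.002, -0.001]
wrist_force: [-6.8, -7.8, 19.0]
finger_gap: 0.004
grasp_force: 9.2
```

drive_tool:
  plan:
    - [[0, 0, -1], 0]
    - [[0, 0, 0], 0]
    - [[0, 0, 0], 0]
    - [[0, 0, 15], 0]
    - [[0, 0, 40], 0]

```text
t: 8.15
tool_pos: [0.5426, 0.3462, 0.1253]
tcp_rot: [0.143, 0.99, -0.003, -0.003]
wrist_force: [0.4, 1.2, -0.4]
finger_gap: 0.003
grasp_force: 0.0
```

drive_tool:
  plan:
    - [[0, 0, 40], 0]
    - [[-40, 20, 10], 0]
    - [[-40, 20, 0], 0]
    - [[-40, 30, 0], 0]
    - [[-40, 30, 0], 0]

```text
t: 8.65
tool_pos: [0.3834, 0.4482, 0.1787]
tcp_rot: [0.143, 0.99, 0.0, -0.0]
wrist_force: [0.4, 0.2, 0.7]
finger_gap: 0.003
grasp_force: 0.0
```

drive_tool:
  plan:
    - [[-30, 40, 0], 0]
    - [[-20, 40, 0], 0]
    - [[-20, 40, 0], 0]
    - [[0, 0, 0], 0]
    - [[0, 0, 0], 0]

```text
t: 9.15
tool_pos: [0.3137, 0.5683, 0.1777]
tcp_rot: [0.142, 0.99, -0.001, -0.0]
wrist_force: [0.5, -0.6, -0.6]
finger_gap: 0.003
grasp_force: 0.0
```

```bash
python3 - <<'E'
from h import *
f=grab_frame("top"); g=grab_frame("side")
a=f["pixels"][150:270,200:360]; b=g["pixels"][180:300,220:380]
i=np.hstack([cv2.resize(x,(400,300),interpolation=2) for x in(a,b)]); cv2.imwrite("pics/s5.png",i[:,:,::-1])
s=state();print(s["t"],s["tool_pos"],s["wrist_force"])
for F in(f,g):
    h=cv2.cvtColor(F["pixels"],cv2.COLOR_RGB2HSV); m=cv2.inRange(h,(0,180,120),(6,255,255))|cv2.inRange(h,(175,180,120),(180,255,255))
    m[:150]=0;m[280:]=0;m[:,:200]=0;m[:,340:]=0
    y,x=np.nonzero(m); c=(x.mean(),y.mean()); print(c,pix2world(F,c,.067))
    for al in (0,.12,.25):
        yv=np.array([.2817,.9595]); P=np.array([.523,.276])+yv*(.026+.063*np.cos(al)); print(al,world2pix(F,[*P,.066+.063*np.sin(al)]))
E
```

```text
9.25 [0.31592717 0.56646976 0.17816727] [-0.91117152  0.7568523  -0.54386107]
(np.float64(230.0568181818182), np.float64(189.14772727272728)) [0.54858276 0.36083659 0.067     ]
0 [229.89333968 189.40926972]
0.12 [229.74534983 188.90910547]
0.25 [229.95208877 188.46498397]
(np.float64(282.90909090909093), np.float64(269.6818181818182)) [0.54716016 0.35848119 0.067     ]
0 [283.30172616 271.03313416]
0.12 [283.21546489 268.93340546]
0.25 [282.98293414 266.30252858]
```

View pics/s5.png

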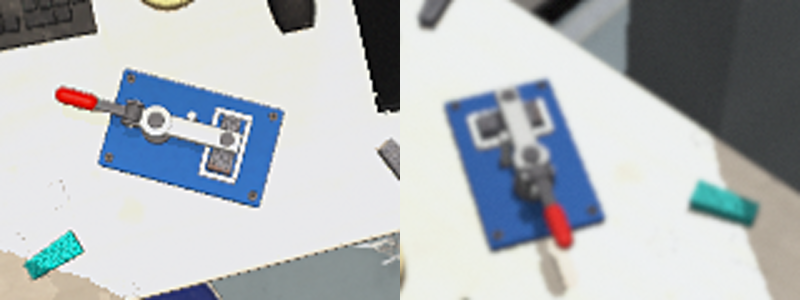

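The top view shows the strap along the plate's axis (14° against the plate edge's 13.5°), over the insert. The handle lies level at (230,189), matching the lever-down prediction. The lever also gave about 19 N of end-stop force with the fingertip at the level handle's top (75 mm), so I'll hand in.

```bash
python3 -c "
from workcell import *
print(close_job())"
```

```text
the job is handed in; nothing more can be done
None
```

The strap was swung onto its stop over the insert, then the cam lever pushed down to its end stop, and the job handed in with the arm clear of everything; the last pictures agree, but no verdict came back and the pad force could not be measured.

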